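# Seat the thermometer probe in the dry-block checker

### The job

Before the session the cool box's cordless thermometer probe is to be checked: take it out of its stand and put it in the test well of the dry-block checker. The well is a single unmarked blind hole somewhere round the checker's black insert and has to be felt for with the tip, which drops in as it is slid lightly over the face; then push the probe fully home, upright with its collar down on the face, and let go. Be gentle - the tip must not be pressed on the face with more than about 15 N, nor the probe tipped over - and leave the stand and the things around where they are.

Things in the scene. Friction and masses are not known exactly. Their poses are not given: they have to be found in the camera images.
- probe: cordless thermometer probe, upright: white handle 24 mm (x) by 18 mm (y), a steel collar 20 mm across under it, then a steel sheath 7 mm thick, 32 mm long, with a ball-round tip. Origin on its axis at the collar's underside, z up; the flats to grip (18 mm apart) face +y and -y from z = 12 to 55 mm; top at z = 60 mm. 55 to 90 g
- probe_tip (a point): the very tip of the sheath, 32 mm below the probe's origin
- stand: weighted round probe stand, loose: foot 72 mm across, 52 mm high, with an upright tube (27 mm across, bore 13 mm) in which the sheath hangs, the collar resting on the tube's top. Origin at the centre of its underside; 0.6 kg
- checker: dry-block thermometer checker, fixed: white housing 116 mm wide (y), from x = -98 to +65 mm, 88 mm high, with a sloped panel on its -x side and a round black metal insert 60 mm across in its top, ringed by a flat bezel 91 mm across that stands 2 mm above the insert's face. Origin on the insert's axis, at the underside
- checker_face (a point): centre of the insert's flat level face, 90 mm above the couch. The one test well is a blind hole 9.4 mm across and 36 mm deep whose centre lies 16 mm from this point, in an unknown direction: the insert was dropped in at any bearing, whatever the checker's yaw. It sits too tight for the probe to turn it
- vial_a: glass vial, purple cap, 22 mm across, 47 mm high; origin under its centre; bystander
- vial_b: glass vial, grey cap, 22 mm across, 47 mm high; origin under its centre; bystander
- plaster_box: small carton 50x82x36 mm; origin under its centre; bystander
- needle_box: small carton 58x106x43 mm; origin under its centre; bystander
Mind the look-alikes: they are no part of the job. Of the things shaped like the probe, the white one is meant.

How it is judged (in metres and radians):
On the way, in this order (a step that is already met when the one before it is completed fails the run):
1. the probe is lifted clear of its stand (z of probe_tip in the frame of stand above 0.058 m), for 0.1 s.
2. the tip has dropped into the well (z of probe_tip in the frame of checker_face below -0.006 m and horizontal distance between probe_tip and checker_face below 0.024 m), for 0.1 s.
At the end, for the whole second after the job is handed in: the probe stands in the checker's well with its tip at least 30 mm below the insert's face (collar down, within 2 mm), upright within 0.08 rad, released and at rest; the stand is upright and within 40 mm of where it stood (z of probe_tip in the frame of checker_face below -0.03 m and horizontal distance between probe_tip and checker_face below 0.024 m and angle between probe's own z axis and vertical below 0.08 rad and linear speed of probe below 0.02 m/s and angle between stand's own z axis and vertical below 0.1 rad and distance of stand from where it was at the start of the episode below 0.04 m); the robot touches nothing.
It fails at once if the probe's tip is pressed on the checker with more than 20 N before it is in the well, or the probe with more than 40 N at any time ((contact force between probe and checker above 20 N and z of probe_tip in the frame of checker_face above -0.004 m) or contact force between probe and checker above 40 N).
It fails at once if the probe is tipped over (more than 0.5 rad) (angle between probe's own z axis and vertical above 0.5 rad).
It fails at once if the stand, a vial or a carton is shoved more than 40 mm away (distance of any of stand, vial_a, vial_b, plaster_box, needle_box from where it was at the start of the episode above 0.04 m).
It fails at once if the stand is tipped over (more than 0.4 rad) (angle between stand's own z axis and vertical above 0.4 rad).
It also fails if it takes over 72 s, if anything falls off the work surface, if the arm or the gripper's body presses on something with over 40 N, if the wrist force passes 120 N, or if a joint passes its speed limit or range.

### The arm

A 6-joint arm with a two-finger parallel gripper is mounted at the origin on a cart in front of the work surface, level with it; the furniture and walls round the work are solid. World frame = base frame: x ahead of the robot, y to its left, z up, the work surface at z = 0. Lengths are in mm, angles in rad, forces in N, time in s.
With the tool pointing down it reaches from about 150 to 775 mm from the base axis. Payload 6.1 kg.
Tool frame: the origin (TCP) lies on the centre line of the jaws, within the pads' length; the fingertips stand ahead of it and the grasp point (between the pads) lies 2 mm behind it (env.tcp_to_tips is the z of the fingertips in the tool frame, in mm); z points along the fingers, y is the line along which they close (so a half turn about z gives the same grasp; the last joint's range is limited). The gripper opens to 85 mm and grips with 20 to 120 N. Pads are 22 mm wide; open, the fingers measure 114 mm over their backs; the gripper's body (76 mm by 85 mm) begins 54 mm behind the grasp point. The pads swing forward as they close: fully open they stand 13 mm farther back than shut.
Start: joints at [-1.174, 0.126, -0.04, 1.405, 0, 1.571], TCP at [202.888, -484.195, 248.295] pointing down, gripper open.
Joint ranges: [-2.72, 2.72], [-0.95, 1.95], [-1.27, 1.35], [-1.78, 2.02], [-1.46, 1.47], [-3.14, 3.14]. Speed limits (rad/s): [2.39, 2.39, 3.01, 3.14, 3.14, 3.14].

### API

Orientations are given as a rotation vector (axis times angle).
In Python, from cell import env, optics, order gives the robot as it stands. The module is installed in compiled form; this text tells all that it offers.
- The arm moves only by the shell command python3 -m jog FILE [OPENING] [FORCE], which reads ROWS from the file FILE. ROWS is a JSON list of rows, 1 to 20 of them, each an object with the fields pos (a list: dx, dy, dz in units of 5 mm), rot (a list: a rotation vector rx, ry, rz in units of 0.1 rad); a field left out counts as zero; each row shifts and turns the commanded pose from where the row before left it, along the tool's axes as they then stand; what a row does not reach is not made up. A row lasts 1/8 s, in which the tool goes at most 62.5 mm and 0.188 rad, less where a joint would pass 70% of its speed; a pose out of reach is approached as far as the arm can. OPENING is the finger opening in mm, set as the command begins (- or left out keeps the last). The fingers move at their own pace and stop on an object; FORCE is the grip in N (left out, the last holds). Time passes only in rows, so rows that do not move let the fingers close. It prints the time, the measured TCP pose, the force, the opening and the grip force at its end. Input that does not fit is refused with a message, and nothing moves.
- env.sense(): the state, without advancing time (a new reading comes with each control period).
- optics.get_image(name): name is "scene" or "top" or "wrist"; returns the picture (400x640x3 uint8, red, green, blue); there is no depth.
- optics.camera_params(name): a dict with "vertical_fov" (degrees; the focal length in pixels is half the picture's height over the tangent of half this angle, whatever the lens; pixels are square), "cx", "cy" (the principal point, pixels), "dist_coeffs" ([k1, k2, p1, p2, k3] as OpenCV has them; the pictures are not rectified), "R" (3x3) and "t" (3): a world point X has camera coordinates R X + t. Camera axes: x right, y down, z forward; pixel columns grow to the right and rows downward; lengths in mm; the calibration is good to about 2 mm. A picture is of the moment at which its call begins: read the wrist's pose just before it. camera_params takes no time and is no camera call; for the wrist camera it gives the pose at the moment of the call.
- order.job_done(): hands the job in; it is judged then, once.
The state is a dict: "time": time; "q": joint angles; "joint_vel": joint speeds; "joint_efforts": joint torques, N m; "ee_pos": TCP position; "tcp_rot": TCP orientation; "force": force on the tool from outside, world axes, zero at the start; "moment": the same for the moment, N m; "finger_gap": finger opening in mm; "gripper_force": force on a finger pad.
Only numpy, scipy, OpenCV 4.12 (cv2) and the standard library are available. Lean on these libraries where they do the work, as an engineer would, in place of code of your own. Each camera call takes 0.05 s, during which the arm holds its last target. There are 200 camera calls.

## Working session

There is one attempt and no reset: what is moved stays moved. The work goes in short steps, Python scripts to look and compute and a shell command to move; the robot and the scene stay as the last step left them, time stands still between calls to the robot, and variables do not carry over. Pictures are saved under pics/ and viewed, at most 12 in all, crops included, and the job is handed in when it is done.

```bash
mkdir -p pics
python3 - <<'E'
from cell import env, optics
import cv2, numpy as np
s=env.sense(); print({k:np.round(v,3).tolist() for k,v in s.items()}, env.tcp_to_tips)
for n in ("scene","top","wrist"):
    p=optics.camera_params(n); print(n,p)
    cv2.imwrite(f"pics/{n}0.png",optics.get_image(n)[:,:,::-1])
E
```

```text
{'time': 0.0, 'q': [-1.174, 0.126, -0.041, 1.405, -0.0, 1.571], 'joint_vel': [-0.001, -0.001, -0.0, 0.001, 0.0, 0.0], 'joint_efforts': [-0.0, -43.591, 35.293, 0.017, 0.0, -0.0], 'ee_pos': [202.722, -483.855, 247.55], 'tcp_rot': [-3.078, -0.619, 0.001], 'force': [0.559, 0.271, 0.459], 'moment': [-0.039, -0.009, -0.007], 'gripper_force': 0.0, 'finger_gap': 85.12} 17.0
scene {'vertical_fov': 50.07443945027634, 'cx': 322.100976352319, 'cy': 196.2280509303629, 'dist_coeffs': array([-0.09622279,  0.        ,  0.        ,  0.        ,  0.        ]), 'R': array([[-0.77808145, -0.62776163,  0.02246301],
       [-0.28759758,  0.32421629, -0.90120554],
       [ 0.55845939, -0.70767163, -0.43280941]]), 't': array([405.98118686, 246.92161398, 707.67748429])}
top {'vertical_fov': 51.90009011248522, 'cx': 316.6743547757212, 'cy': 204.67597631034988, 'dist_coeffs': array([0.02137166, 0.        , 0.        , 0.        , 0.        ]), 'R': array([[ 0.0106037 , -0.9998969 , -0.00968293],
       [-0.99322183, -0.00941101, -0.11585259],
       [ 0.11574952,  0.01084576, -0.99321922]]), 't': array([ -42.32971148,  551.95313554, 1099.22126393])}
wrist {'vertical_fov': 71.7509703539269, 'cx': 319.4839141333919, 'cy': 204.6044649557524, 'dist_coeffs': array([-0.04493827,  0.        ,  0.        ,  0.        ,  0.        ]), 'R': array([[ 0.38755396, -0.92184175, -0.00311795],
       [-0.88548363, -0.37320488,  0.27683363],
       [-0.25636043, -0.10452708, -0.96091281]]), 't': array([-523.11412918,  -36.04665626,  379.68428561])}
```

View pics/top0.png

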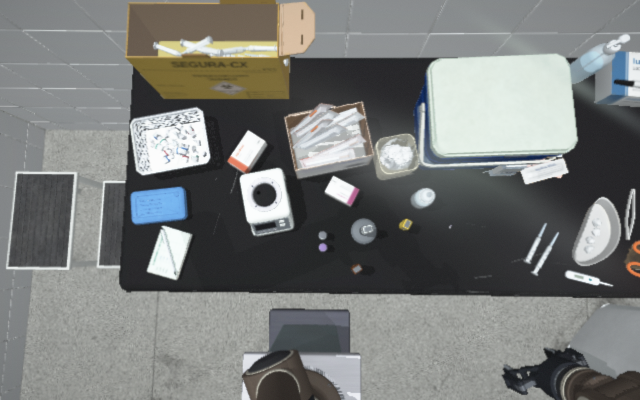

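View pics/scene0.png

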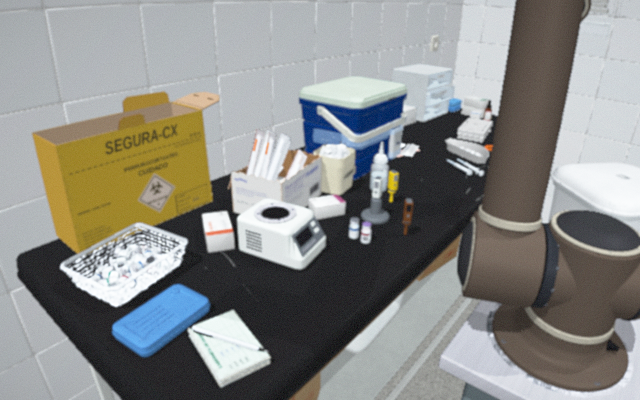

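The top view shows the checker at (267,200) with its insert at (264,195), and the stand with the white probe at (364,230). The vials are at (322,236) and (322,248). The yellow look-alike is at (405,225), the brown one at (356,268). The scene view shows the probe and stand at (377,190). Next I'll make enlarged crops.

Run:
```python
import cv2, numpy as np
a=cv2.imread("pics/top0.png")[160:285,225:425]; b=cv2.imread("pics/scene0.png")[130:280,230:430]
A=cv2.resize(a,None,fx=4,fy=4,interpolation=cv2.INTER_CUBIC);B=cv2.resize(b,None,fx=4,fy=4,interpolation=cv2.INTER_CUBIC)
cv2.imwrite("pics/c1.png",A);cv2.imwrite("pics/c2.png",B)
```

```text
(no output)
```

View pics/c1.png

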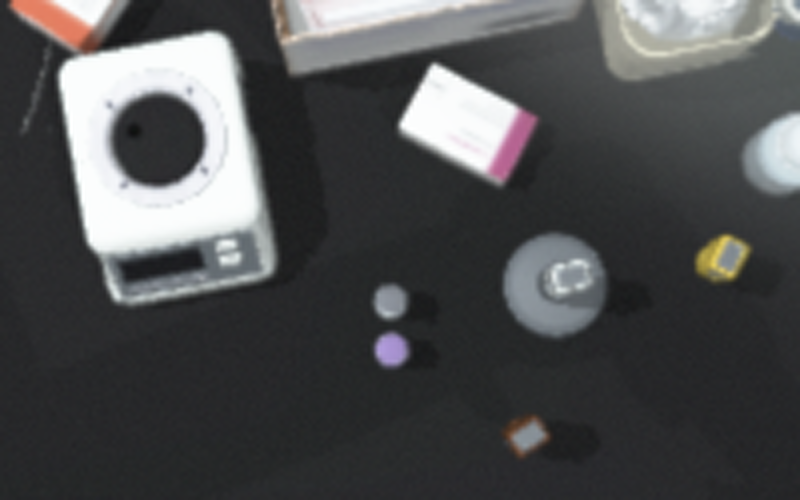

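View pics/c2.png

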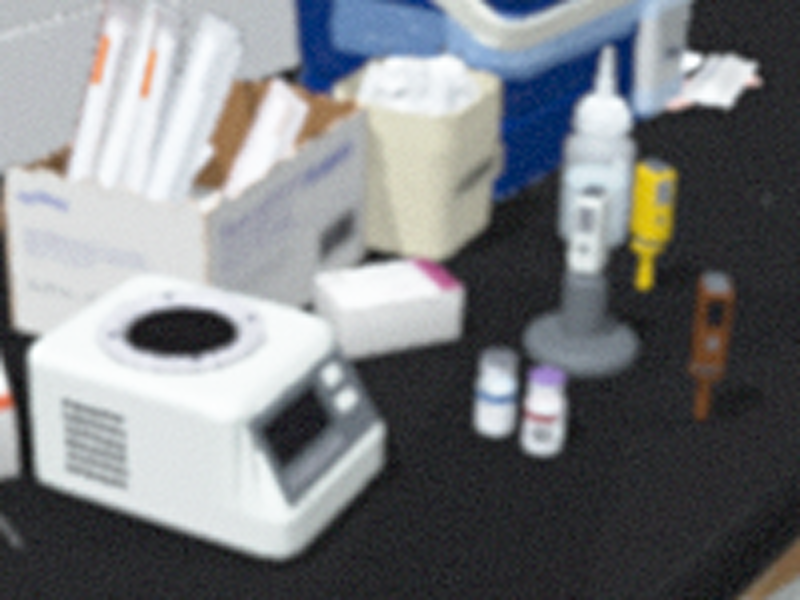

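The crops show the insert centred at c1 (158,139), with a darker spot at (133,130) that may be the well. The stand foot is at (555,285) and the probe top at (572,277), with a display on its face. I'll measure these, and enhance the insert.

```bash
cat > h.py <<'E'
import cv2, numpy as np
from cell import env, optics
def K(p):
    f=200/np.tan(np.radians(p["vertical_fov"])/2); return np.array([[f,0,p["cx"]],[0,f,p["cy"]],[0,0,1]])
def ray(p,uv):
    n=cv2.undistortPoints(np.array([[uv]],float),K(p),p["dist_coeffs"])[0,0]
    R=np.array(p["R"]);t=np.array(p["t"]); return -R.T@t, R.T@np.array([n[0],n[1],1])
def onz(p,uv,z):
    c,d=ray(p,uv); return c+d*(z-c[2])/d[2]
def proj(p,X):
    return cv2.projectPoints(np.array([X],float),cv2.Rodrigues(np.array(p["R"]))[0],np.array(p["t"]),K(p),p["dist_coeffs"])[0][0,0]
E
python3 - <<'E'
from h import *
p=optics.camera_params("top"); ps=optics.camera_params("scene"); im=cv2.imread("pics/top0.png")
f=lambda u,v:((u+.5)/4-.5+225,(v+.5)/4-.5+160)
# insert: dark blob inside bezel
g=cv2.cvtColor(im,cv2.COLOR_BGR2GRAY)
m=np.zeros_like(g); m[178:212,245:285]=(g[178:212,245:285]<110)*255
cs=max(cv2.findContours(m,cv2.RETR_EXTERNAL,cv2.CHAIN_APPROX_NONE)[0],key=cv2.contourArea)
P=np.array([onz(p,q,90)[:2] for q in cs[:,0].astype(float)])
e=cv2.fitEllipse(P.astype(np.float32)); print("insert",e)
print("insert->scene", proj(ps,[*e[0],90]))
sp=onz(p,f(133,130),90); print("spot",sp, np.linalg.norm(sp[:2]-e[0]))
print("foot z5",onz(p,f(555,285),5),"probe top",onz(p,f(572,277),112))
q=[onz(p,f(*c),112)[:2] for c in [(545,267),(588,258),(600,284),(553,297)]]
print("quad",np.round(q,1))
ctr=onz(p,f(572,277),112); print("top->scene c2",(proj(ps,ctr)-[230,130])*4, "base", (proj(ps,onz(p,f(555,285),5))-[230,130])*4)
for n,uv in [("vialg",(390,301)),("vialp",(391,350))]: print(n,onz(p,f(*uv),47))
for n,uv in [("yel",(725,258)),("brn",(527,435))]: print(n,onz(p,f(*uv),92))
c=g[180:212,248:282].astype(float); c=np.clip((c-10)*5,0,255).astype(np.uint8)
w=cv2.imread("pics/top0.png")[212:250,345:385]
cv2.imwrite("pics/c3.png",np.hstack([cv2.cvtColor(cv2.resize(c,(400,380)),8),cv2.resize(w,(400,380),interpolation=2)]))
E
```

```text
insert ((571.0958862304688, 100.76004028320312), (57.44219970703125, 58.941776275634766), 157.11398315429688)
insert->scene [275.61662771 212.20452023]
spot [577.24159881 117.08390773  90.        ] 17.442431928418664
foot z5 [ 483.0466008  -167.71888423    5.        ] probe top [ 482.49202844 -167.44853996  112.        ]
quad [[ 488.7 -150.4]
 [ 494.6 -177.6]
 [ 478.2 -185.1]
 [ 469.7 -155.4]]
top->scene c2 [594.01246369 188.07533546] base [580.23580729 341.67819069]
vialg [468.90047629 -52.48840072  47.        ]
vialp [436.12262488 -53.45444277  47.        ]
yel [ 496.96091461 -268.34167224   92.        ]
brn [ 382.48765556 -140.59679821   92.        ]
```

View pics/c3.png

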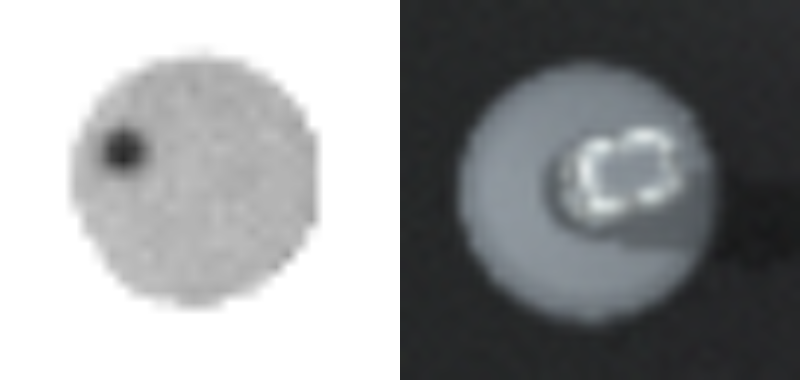

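The insert has a black dot at c3 (124,151) against a centre of (195,178). That is the well, on the +y side and slightly toward +x. In the right half the probe handle's long axis runs about 13° off the image row. Now the approach move.

```bash
cat >> h.py <<'E'
from scipy.spatial.transform import Rotation as Ro
def delta(target,yaw=None):
    """tool-frame shift & turn (tool down, tool y at heading yaw mod pi, deg)"""
    s=env.sense(); R=Ro.from_rotvec(s["tcp_rot"]).as_matrix()
    d=R.T@(np.array(target)-s["ee_pos"]); print("pos",np.round(s["ee_pos"],1),"shift",np.round(d,1))
    print("yaw y-axis",np.degrees(np.arctan2(R[1,1],R[0,1])),"tilt",R[:,2],"q",np.round(s["q"],3))
    if yaw is not None:
        a=np.degrees(np.arctan2(R[1,1],R[0,1])); k=(yaw-a+90)%180-90; a2=np.radians(a+k)
        T=np.c_[[np.sin(-a2)*0+np.sin(a2)*1,-np.cos(a2),0],[np.cos(a2),np.sin(a2),0],[0,0,-1]]
        if np.linalg.det(T)<0: T[:,0]*=-1
        print("rot",np.round(Ro.from_matrix(R.T@T).as_rotvec(),3))
E
python3 - <<'E'
from h import *
im=cv2.imread("pics/top0.png"); p=optics.camera_params("top")
hsv=cv2.cvtColor(im,cv2.COLOR_BGR2GRAY)
m=np.zeros_like(hsv); m[222:240,358:376]=(hsv[222:240,358:376]>150)*255
pts=cv2.findNonZero(m)[:,0].astype(float); P=np.array([onz(p,q,112)[:2] for q in pts]).astype(np.float32)
print(len(P),cv2.minAreaRect(P), cv2.boxPoints(cv2.minAreaRect(P)))
s=env.sense(); 
delta([482.5,-167.5,230],14)
w=optics.camera_params("wrist"); c=-np.array(w["R"]).T@w["t"]; R=Ro.from_rotvec(s["tcp_rot"]).as_matrix()
print("cam in tool",R.T@(c-s["ee_pos"]),"fwd",R.T@w["R"][2])
E
```

```text
56 ((482.16973876953125, -165.8741912841797), (20.272050857543945, 25.51373291015625), 0.5858625769615173) [[ 471.9038  -153.22163]
 [ 472.16467 -178.73402]
 [ 492.43567 -178.52675]
 [ 492.1748  -153.01436]]
pos [ 202.8 -484.   247.7] shift [ 380.3 -183.7   17.9]
yaw y-axis -67.26559932499573 tilt [-4.72606166e-04  1.10062728e-03 -9.99999283e-01] q [-1.174  0.126 -0.04   1.405 -0.     1.571]
rot [-1.000e-03 -1.000e-03 -1.418e+00]
cam in tool [  71.10730505   -0.64939143 -125.57352773] fwd [-0.27682802 -0.00131767  0.96091858]
```

The rows are not in the units I measure in: shifts go in units of 5 mm and turns go in units of 0.1 rad. I convert before sending: 38 mm is 7.6, -18.4 mm is -3.68, -0.18 rad is -1.8.

```bash
echo '[{"pos":[7.6, -3.68, 0]}, {"pos":[7.6, -3.68, 0]}, {"pos":[7.6, -3.68, 0]}, {"pos":[7.6, -3.68, 0]}, {"pos":[7.6, -3.68, 0]}, {"pos":[7.6, -3.68, 0]}, {"pos":[7.6, -3.68, 0]}, {"pos":[7.6, -3.68, 0]}, {"pos":[7.6, -3.68, 0]}, {"pos":[7.6, -3.68, 0]}, {"rot":[0, 0, -1.8]}, {"rot":[0, 0, -1.8]}, {"rot":[0, 0, -1.8]}, {"rot":[0, 0, -1.8]}, {"rot":[0, 0, -1.8]}, {"rot":[0, 0, -1.8]}, {"rot":[0, 0, -1.8]}, {"rot":[0, 0, -1.6]}, {}]' > m.json && python3 -m jog m.json 85
python3 - <<'E'
from h import *
delta([482.5,-167.5,230],14)
p=optics.camera_params("wrist"); im=optics.get_image("wrist")[:,:,::-1]; cv2.imwrite("pics/w1.png",im)
print(proj(p,[482.5,-167.5,112]),proj(p,[483,-167.6,5]))
E
```

```text
time: 2.52
ee_pos: [482.1, -167.6, 248.0]
tcp_rot: [-1.934, -2.475, 0.0]
force: [-0.9, 0.6, -0.8]
finger_gap: 84.9
gripper_force: 0.0
pos [ 482.1 -167.6  248. ] shift [-0.   0.4 18. ]
yaw y-axis 13.993575716775739 tilt [-4.83903117e-04  1.84724174e-04 -9.99999866e-01] q [-0.335  0.099 -0.071  1.402  0.     0.992]
rot [-0. -0. -0.]
[319.19610374 200.83058917] [319.54269068 180.17601617]
```

View pics/w1.png

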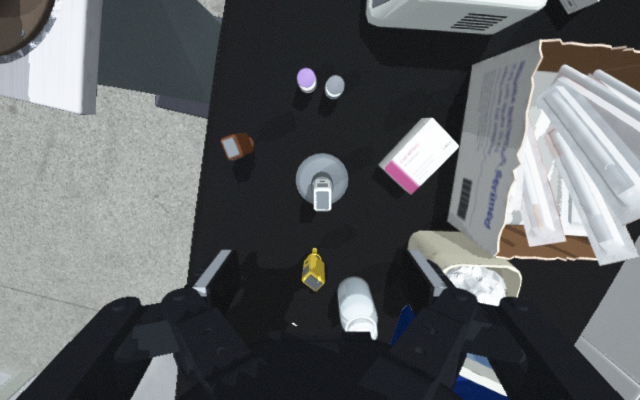

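The wrist view shows the probe top at about (323,202), against a prediction of (319,201), and almost square to the jaws. I'll refine it there.

Run:
```python
from h import *
p=optics.camera_params("wrist"); im=cv2.imread("pics/w1.png")
c=im[170:225,290:355]; cv2.imwrite("pics/c4.png",cv2.resize(c,None,fx=9,fy=9,interpolation=2))
print(onz(p,(322.7,202),112), onz(p,(322,180),4))
```

```text
[ 486.16349406 -167.84941501  112.        ] [ 486.27046699 -166.77321256    4.        ]
```

View pics/c4.png

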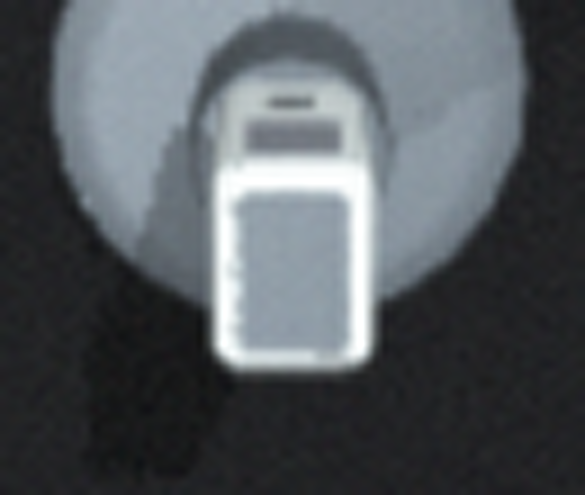

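```bash
echo '[{"pos":[0.16, 0.54, 0]}, {"pos":[0, 0, 6]}, {"pos":[0, 0, 6]}, {"pos":[0, 0, 6]}, {"pos":[0, 0, 6]}, {"pos":[0, 0, 6]}, {"pos":[0, 0, 2.4]}, {}]' > m.json && python3 -m jog m.json 85 && echo '[{}, {}, {}, {}, {}, {}, {}, {}, {}, {}]' > m.json && python3 -m jog m.json 10 50
```

```text
time: 3.58
ee_pos: [484.4, -166.0, 85.9]
tcp_rot: [-1.932, -2.476, 0.001]
force: [0.2, -0.2, -1.1]
finger_gap: 85.0
gripper_force: 0.0
time: 4.82
ee_pos: [484.9, -166.3, 86.7]
tcp_rot: [1.932, 2.477, 0.0]
force: [-1.0, 0.6, 6.1]
finger_gap: 17.5
gripper_force: 50.2
```

To row units: -25 mm is -5, -5 mm is -1.

```bash
echo '[{"pos":[0, 0, -1]}, {"pos":[0, 0, -4]}, {"pos":[0, 0, -5]}, {"pos":[0, 0, -5]}, {"pos":[0, 0, -5]}, {"pos":[0, 0, -4]}, {}]' > m.json && python3 -m jog m.json && echo '[{"pos":[5, 1.24, 0]}, {"pos":[5, 1.24, 0]}, {"pos":[5, 1.24, 0]}, {"pos":[5, 1.24, 0]}, {"pos":[5, 1.24, 0]}, {"pos":[5, 1.24, 0]}, {"pos":[5, 1.24, 0]}, {"pos":[5, 1.24, 0]}, {"pos":[5, 1.24, 0]}, {}, {}]' > m.json && python3 -m jog m.json
python3 - <<'E'
from h import *
t=optics.camera_params("top")
f=lambda u,v:((u+.5)/4-.5+225,(v+.5)/4-.5+160)
print("carton",onz(t,f(290,75),0),onz(t,f(275,5),80))
delta([576.7,115.8,197],14)
p=optics.camera_params("wrist"); im=optics.get_image("wrist")[:,:,::-1]; cv2.imwrite("pics/w2.png",im)
s=env.sense(); R=Ro.from_rotvec(s["tcp_rot"]).as_matrix()
print("tip px",proj(p,s["ee_pos"]+R@[0,0,66.7]),"well px",proj(p,[576.7,115.8,90]))
E
```

```text
time: 5.7
ee_pos: [485.3, -166.4, 207.4]
tcp_rot: [1.931, 2.476, 0.001]
force: [1.0, -0.7, -0.9]
finger_gap: 17.2
gripper_force: 49.5
time: 7.08
ee_pos: [483.6, 65.3, 205.4]
tcp_rot: [-1.931, -2.477, 0.002]
force: [0.6, -0.0, 0.5]
finger_gap: 17.6
gripper_force: 49.5
carton [631.06692007  20.13019422   0.        ] [663.80749983  26.10400969  80.        ]
pos [483.6  65.3 205.4] shift [ 26.3 102.6   8.2]
yaw y-axis 14.104249640954073 tilt [-1.48535791e-03 -5.47524831e-04 -9.99998747e-01] q [ 0.134  0.061 -0.206  1.306 -0.     1.459]
rot [-0.002  0.     0.002]
tip px [318.7354821  225.87415889] well px [434.21181986 178.49629273]
```

View pics/w2.png

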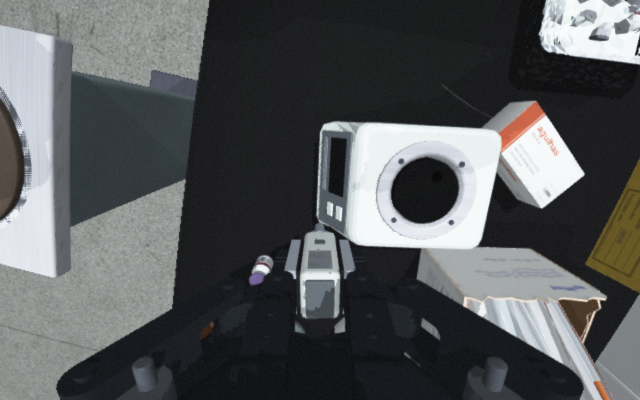

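The wrist view shows the probe held upright, with its tip near (319,228) as predicted. The insert is around (425,189) and the well dot at (437,178). I'll measure both in this same camera.

```bash
cat >> h.py <<'E'
def well(im,p,box):
    x0,x1,y0,y1=box; g=cv2.cvtColor(im,cv2.COLOR_BGR2GRAY)[y0:y1,x0:x1]
    m=(g<110).astype(np.uint8)*255
    c=max(cv2.findContours(m,cv2.RETR_EXTERNAL,cv2.CHAIN_APPROX_NONE)[0],key=cv2.contourArea)
    P=np.array([onz(p,q+[x0,y0],91)[:2] for q in c[:,0].astype(float)]).astype(np.float32)
    e=cv2.fitEllipse(P)
    k=np.zeros_like(g); cv2.drawContours(k,[c],-1,255,-1); k=cv2.erode(k,np.ones((7,7)))
    med=np.median(g[k>0]); d=np.clip(med*0.75-g.astype(float),0,None)*(k>0)
    lab=cv2.connectedComponentsWithStats((d>0).astype(np.uint8)); j=1+np.argmax(lab[2][1:,4])
    w=d*(lab[1]==j); v,u=np.indices(g.shape); uv=((w*u).sum()/w.sum()+x0,(w*v).sum()/w.sum()+y0)
    W=onz(p,uv,90)[:2]; print("insert",np.round(e,2) if 0 else e,"med",med,"dot",uv,"area",lab[2][j,4],"well",W,"r",np.linalg.norm(W-e[0]))
    return np.array(e[0]),W
E
python3 - <<'E'
from h import *
p=optics.camera_params("wrist"); im=cv2.imread("pics/w2.png"); e,W=well(im,p,(380,472,145,235))
t=optics.camera_params("top"); well(cv2.imread("pics/top0.png"),t,(245,285,178,212))
c=im[205:245,300:340]; cv2.imwrite("pics/c5.png",cv2.resize(np.hstack([c,im[165:205,410:450]]),None,fx=9,fy=9,interpolation=2))
E
```

```text
insert ((572.1270141601562, 102.88286590576172), (60.18294906616211, 61.131080627441406), 70.9866714477539) med 22.0 dot (np.float64(436.4448160535117), np.float64(176.39910813823857)) area 95 well [578.30034664 117.78814283] r 16.13311235363707
insert ((570.9553833007812, 100.6194076538086), (57.388275146484375, 58.88644790649414), 157.114013671875) med 46.0 dot (np.float64(258.0497237569061), np.float64(192.24861878453038)) area 9 well [576.91853209 116.61677069] r 17.072632120543208
```

View pics/c5.png

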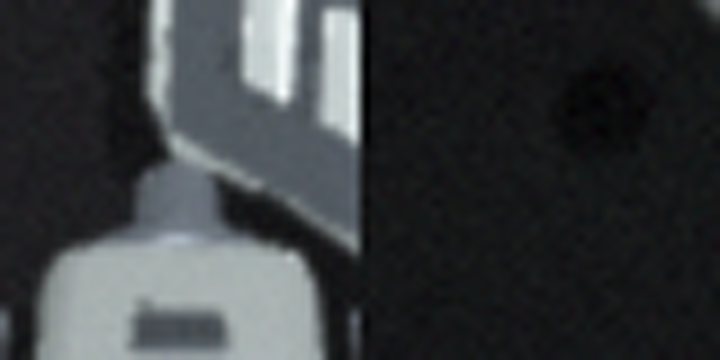

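Run:
```python
from h import *
p=optics.camera_params("wrist"); s=env.sense(); R=Ro.from_rotvec(s["tcp_rot"]).as_matrix()
b=proj(p,s["ee_pos"]+R@[0,0,63.2]); print("ball px",b, "silhouette top expected", b[1]-3.5*276/np.linalg.norm(np.array(p["R"])@(s["ee_pos"]+R@[0,0,63.2])+p["t"]))
delta([578.3,117.8,169],14)
```

```text
ball px [318.61617539 227.1317203 ] silhouette top expected 222.34526719431508
pos [483.7  65.1 205.7] shift [ 28.2 104.6  36.5]
yaw y-axis 14.071819327414238 tilt [-1.04827581e-03 -4.22610424e-04 -9.99999361e-01] q [ 0.134  0.06  -0.205  1.306 -0.     1.459]
rot [-0.001  0.     0.001]
```

To row units: 13 mm is 2.6, 12 mm is 2.4.

```bash
echo '[{"pos":[0.8, 2.6, 0]}, {"pos":[0.8, 2.6, 0]}, {"pos":[0.8, 2.6, 0]}, {"pos":[0.8, 2.6, 0]}, {"pos":[0.8, 2.6, 0]}, {"pos":[0.8, 2.6, 0]}, {"pos":[0.6, 2.6, 0]}, {"pos":[0.3, 2.6, 0]}, {"pos":[0, 0, 2.4]}, {"pos":[0, 0, 2.4]}, {"pos":[0, 0, 2]}, {}, {}]' > m.json && python3 -m jog m.json
python3 - <<'E'
from h import *
s=env.sense(); R=Ro.from_rotvec(s["tcp_rot"]).as_matrix()
p=optics.camera_params("wrist"); im=optics.get_image("wrist")[:,:,::-1].copy(); cv2.imwrite("pics/w3.png",im)
delta([578.3,117.8,157],14)
b=proj(p,s["ee_pos"]+R@[0,0,66.7]); w=proj(p,[578.3,117.8,90]); print("tip",b,"well",w)
x,y=int(b[0]),int(b[1]); c=im[y-35:y+25,x-40:x+40]; c=np.clip(c.astype(float)*2.2,0,255).astype(np.uint8)
print(x-40,y-35); cv2.imwrite("pics/c6.png",cv2.resize(c,None,fx=10,fy=10,interpolation=2))
E
```

```text
time: 8.75
ee_pos: [577.9, 118.5, 172.6]
tcp_rot: [1.932, 2.477, 0.0]
force: [-0.3, -0.7, -0.6]
finger_gap: 17.3
gripper_force: 49.5
pos [578.1 118.5 172.8] shift [-0.8  0.  15.8]
yaw y-axis 14.089236938800685 tilt [ 8.16420534e-04  1.50403328e-04 -9.99999655e-01] q [ 0.202  0.257 -0.044  1.269 -0.     1.527]
rot [0.001 0.    0.002]
tip [318.62701277 225.45565391] well [318.93353987 219.40998048]
278 190
```

View pics/c6.png

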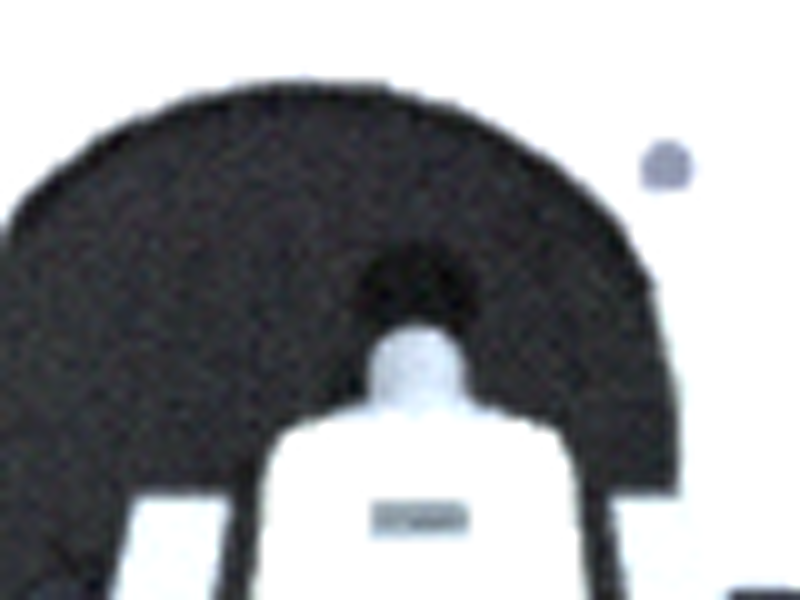

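The crop shows the well dot at (417,301) and the sheath tip at (418,~370). They line up in tool y, and tool x needs about -0.9 mm. I'll lower gently and watch the force.

To row units: 1 mm is 0.2, -0.9 mm is -0.18.

```bash
echo '[{"pos":[-0.18, 0, 0]}, {"pos":[0, 0, 1]}, {"pos":[0, 0, 1]}, {"pos":[0, 0, 0.4]}, {"pos":[0, 0, 0.2]}, {"pos":[0, 0, 0.1]}, {}, {}]' > m.json && python3 -m jog m.json && echo '[{"pos":[0, 0, 0.1]}, {"pos":[0, 0, 0.1]}, {"pos":[0, 0, 0.1]}, {"pos":[0, 0, 0.1]}, {"pos":[0, 0, 0.1]}, {}]' > m.json && python3 -m jog m.json
```

```text
time: 9.8
ee_pos: [578.2, 117.7, 158.9]
tcp_rot: [1.932, 2.477, 0.0]
force: [-0.3, 0.6, -0.5]
finger_gap: 17.2
gripper_force: 49.5
time: 10.55
ee_pos: [578.1, 117.7, 156.2]
tcp_rot: [-1.932, -2.477, 0.0]
force: [0.8, 0.6, -0.7]
finger_gap: 17.2
gripper_force: 49.5
```

```bash
echo '[{"pos":[0, 0, 0.1]}, {"pos":[0, 0, 0.1]}, {"pos":[0, 0, 0.1]}, {"pos":[0, 0, 0.1]}, {}]' > m.json && python3 -m jog m.json && echo '[{"pos":[0, 0, 0.1]}, {"pos":[0, 0, 0.1]}, {"pos":[0, 0, 0.1]}, {"pos":[0, 0, 0.1]}, {}]' > m.json && python3 -m jog m.json
```

```text
time: 11.18
ee_pos: [578.1, 117.7, 154.3]
tcp_rot: [-1.932, -2.477, 0.0]
force: [-0.5, 0.3, -1.0]
finger_gap: 17.3
gripper_force: 49.5
time: 11.8
ee_pos: [578.1, 117.7, 152.2]
tcp_rot: [-1.932, -2.477, 0.0]
force: [-0.2, 0.1, -0.5]
finger_gap: 17.4
gripper_force: 49.5
```

To row units: 1 mm is 0.2.

```bash
echo '[{"pos":[0, 0, 0.2]}, {"pos":[0, 0, 0.2]}, {"pos":[0, 0, 0.2]}, {"pos":[0, 0, 0.2]}, {"pos":[0, 0, 0.2]}, {"pos":[0, 0, 0.2]}, {"pos":[0, 0, 0.2]}, {"pos":[0, 0, 0.2]}, {}]' > m.json && python3 -m jog m.json && echo '[{"pos":[0, 0, 0.2]}, {"pos":[0, 0, 0.2]}, {"pos":[0, 0, 0.2]}, {"pos":[0, 0, 0.2]}, {"pos":[0, 0, 0.2]}, {"pos":[0, 0, 0.2]}, {"pos":[0, 0, 0.2]}, {"pos":[0, 0, 0.2]}, {}]' > m.json && python3 -m jog m.json
```

```text
time: 12.92
ee_pos: [578.1, 117.7, 144.2]
tcp_rot: [-1.932, -2.477, 0.0]
force: [0.3, -0.5, -0.5]
finger_gap: 17.1
gripper_force: 49.5
time: 14.05
ee_pos: [578.1, 117.7, 136.2]
tcp_rot: [-1.932, -2.477, 0.0]
force: [0.4, 0.3, -0.9]
finger_gap: 17.5
gripper_force: 49.5
```

To row units: 1 mm is 0.2.

```bash
echo '[{"pos":[0, 0, 0.2]}, {"pos":[0, 0, 0.2]}, {"pos":[0, 0, 0.2]}, {"pos":[0, 0, 0.2]}, {"pos":[0, 0, 0.2]}, {"pos":[0, 0, 0.2]}, {"pos":[0, 0, 0.2]}, {"pos":[0, 0, 0.2]}, {}, {}]' > m.json && python3 -m jog m.json && echo '[{"pos":[0, 0, 0.1]}, {"pos":[0, 0, 0.1]}, {}, {}]' > m.json && python3 -m jog m.json
```

```text
time: 15.3
ee_pos: [578.2, 117.7, 128.3]
tcp_rot: [-1.932, -2.477, 0.0]
force: [-0.3, -0.3, -1.2]
finger_gap: 17.1
gripper_force: 49.5
time: 15.8
ee_pos: [578.2, 117.7, 127.3]
tcp_rot: [-1.932, -2.477, -0.0]
force: [-0.2, 0.6, -0.7]
finger_gap: 17.3
gripper_force: 49.5
```

```bash
for i in 1; do :; done; echo '[{"pos":[0, 0, 0.1]}, {"pos":[0, 0, 0.1]}, {"pos":[0, 0, 0.1]}, {}]' > m.json && python3 -m jog m.json && echo '[{"pos":[0, 0, 0.1]}, {}]' > m.json && python3 -m jog m.json && echo '[{"pos":[0, 0, 0.1]}, {}]' > m.json && python3 -m jog m.json
```

```text
time: 16.3
ee_pos: [578.2, 117.7, 125.8]
tcp_rot: [1.932, 2.477, 0.0]
force: [-1.0, 0.4, -0.4]
finger_gap: 17.7
gripper_force: 49.7
time: 16.55
ee_pos: [578.2, 117.7, 125.8]
tcp_rot: [1.932, 2.477, 0.001]
force: [-1.0, -0.3, 4.9]
finger_gap: 17.5
gripper_force: 50.2
time: 16.8
ee_pos: [578.2, 117.7, 125.7]
tcp_rot: [1.932, 2.477, 0.001]
force: [-3.6, -0.9, 7.7]
finger_gap: 17.6
gripper_force: 50.7
```

The collar is down: contact came near the expected height, at 7.7 N. I'll ease off, release and rise.

```bash
echo '[{"pos":[0, 0, -0.14]}, {}]' > m.json && python3 -m jog m.json && echo '[{}, {}, {}, {}, {}, {}, {}, {}]' > m.json && python3 -m jog m.json 70 && echo '[{"pos":[0, 0, -2]}, {"pos":[0, 0, -4]}, {"pos":[0, 0, -4]}, {"pos":[0, 0, -4]}, {"pos":[0, 0, -4]}, {"pos":[0, 0, -4]}, {}, {}]' > m.json && python3 -m jog m.json
python3 - <<'E'
from h import *
s=env.sense(); p=optics.camera_params("wrist"); im=optics.get_image("wrist")[:,:,::-1].copy()
X=[578.2,117.7]
print("top/collar px",proj(p,X+[150]),proj(p,X+[90]))
sc=optics.get_image("scene")[130:280,230:430,::-1]; tp=optics.get_image("top")[160:285,225:425,::-1]
c=im[120:270,220:420]
cv2.imwrite("pics/f.png",cv2.resize(np.vstack([np.hstack([c,sc])]),(800,300),interpolation=2))
E
```

```text
time: 17.05
ee_pos: [578.2, 117.7, 125.8]
tcp_rot: [1.932, 2.477, 0.0]
force: [-1.8, -0.1, 5.1]
finger_gap: 17.7
gripper_force: 50.2
time: 18.05
ee_pos: [578.1, 117.7, 125.5]
tcp_rot: [-1.932, -2.477, 0.0]
force: [-0.9, -0.3, 0.6]
finger_gap: 70.1
gripper_force: 0.0
time: 19.05
ee_pos: [578.1, 117.7, 235.1]
tcp_rot: [-1.932, -2.477, 0.0]
force: [0.3, -0.2, -0.6]
finger_gap: 69.9
gripper_force: 0.0
top/collar px [318.90364176 217.51757896] [318.95999778 198.45894378]
```

View pics/f.png

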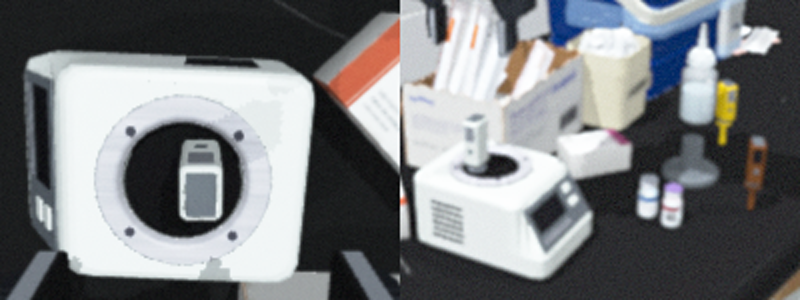

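The last picture shows the probe upright in the well with its collar down. The stand, vials and cartons are where they were, and the gripper is clear. Handing in.

```bash
python3 -c "
from cell import order
print(order.job_done())"
```

```text
the job is handed in; nothing more can be done
None
```

The white probe stands upright in the checker's well, released, with its collar seated at 7.7 N. I found the well as a dark dot in the camera images, so the tip went straight in without sliding over the face. The stand and bystanders looked unmoved in the last picture, and the job was handed in at about 19 s; the hand-in gave no verdict.

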